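# Slide the flange plate into the channel drill jig and latch it

### The arm

A 7-joint arm with a two-finger parallel gripper is mounted at the origin on a cart in front of the work surface, level with it; the furniture and walls round the work are solid. World frame = base frame: x ahead of the robot, y to its left, z up, the work surface at z = 0. Lengths are in m, angles in rad, forces in N, time in s.
With the tool pointing down it reaches from about 0.425 to 0.925 m from the base axis. Payload 6.8 kg.
Tool frame: the origin (TCP) lies at the centre of the arm's flange, where the gripper is bolted on; the fingertips stand 182 mm ahead of it and the grasp point (between the pads) lies 163 mm ahead of it; z points along the fingers, y is the direction in which the jaws open and shut (so a half turn about z gives the same grasp; the last joint's range is limited). The gripper opens to 88 mm and grips with 3 to 60 N. Pads are 20 mm wide; open, the fingers measure 115 mm over their backs; the gripper's body (75 mm by 178 mm) begins 61 mm behind the grasp point.
Start: joints at [1, 0.477, 0.022, 1.555, -0.011, 1.109, -0.083], TCP at [0.301, -0.604, 0.405] pointing down, gripper open.
Joint ranges: [-2.96, 2.96], [-0.34, 2.1], [-1.41, 1.46], [0.24, 2.44], [-1.37, 4.51], [0.17, 1.92], [-2.96, 2.96]. Speed limits (rad/s): [2.39, 2.39, 3.14, 3.14, 3.14, 3.14, 3.14].

### API

Orientations are given as a rotation vector (axis times angle).
In Python, from bench import robot gives the robot as it stands.
- The arm moves only by the shell command python3 -m handwheel 'ROWS' [FORCE]. ROWS is JSON, a list that holds one entry, the list of rows, each a list of 7 numbers: the shift along the tool's x, y, z in cm, then the turn, a rotation vector about the tool's x, y, z in degrees, then the finger opening in cm, from 0 to 8.78. In form: [[[x, y, z, rx, ry, rz, hand], ...]]. A call has 1 to 12 rows; each row shifts and turns the commanded pose from where the row before left it, along the tool's axes as they then stand; what a row does not reach is not made up. A row lasts 1/12 s, in which the tool goes at most 41.7 mm and 7.16 degrees, less where a joint would pass 70% of its speed; a pose out of reach is approached as far as the arm can. A call with a gripper value outside its range is refused whole. The fingers move at their own pace and stop on an object; FORCE is the grip in N (left out, the last holds). Time passes only in rows, so rows that do not move let the fingers close. It gives the time, the measured TCP pose, the force and the opening at its end, in the units of the state.
- robot.read_state(): the state, without advancing time (a new reading comes with each control period).
- robot.camera(name): name is "side" or "top"; returns (picture, depth): 384x512x3 uint8, red, green, blue; 384x512 float32, m along the optical axis (not along the pixel's ray), 0 where there is no reading.
- robot.camera_params(name): a dict with "camera_matrix" (3x3 intrinsics, pixels), "origin" and "attitude" of the camera in the world. Camera axes: x right, y up, looking along -z (the intrinsics and any distortion apply to the point x, -y, -z); pixel columns grow to the right and rows downward; lengths in m; the calibration is good to about 2 mm. A picture is of the moment at which its call begins. camera_params takes no time and is no camera call.
- robot.sign_off(): hands the job in, once; it reports no verdict.
The state is a dict: "time_s": time; "joint_pos": joint angles; "qd": joint speeds; "tau": joint torques, N m; "eef_pos": TCP position; "ee_rot": TCP orientation; "force": force on the tool from outside, world axes, zero at the start; "ft_torque": the same for the moment, N m; "finger_gap": opening from 0.0 (shut) to 1.0 (fully open).
Only numpy, scipy, OpenCV 4.12 (cv2) and the standard library are available. Lean on these libraries where they do the work, as an engineer would, in place of code of your own. Each camera call takes 0.05 s, during which the arm holds its last target. There are 200 camera calls.

### The job

Load the drill jig: push the bored flange plate along the bench with the fingertips, through the gap between the two round guide posts and on under the bush bar until it is home against the end stop, then push the swing latch shut behind it. Only push the plate, never pick it up, and leave the tools and parts round the jig where they lie.

Things in the scene. Friction and masses are not known exactly. Their poses are not given: they have to be found in the camera images.
- plate: the work: bored steel flange plate lying flat before the jig's mouth, a little to the right, 84 mm along its x, 70 mm along its y, 12 mm thick, corners rounded to 6 mm, 30 mm bore in its middle; 0.28 to 0.56 kg. Origin: centre of its underside. Starts with its x within 0.4 rad of the jig's x. Home: origin at x = 51 mm, y = 0 in the jig's frame.
- jig: steel channel drill jig, screwed to the bench in a new place each time. Origin: on the bench midway between the two guide posts; x runs into the jig, z up. Guide posts: 22 mm round, 17.5 mm high, at x = 0, y = +48 and -48 mm: the gap is 74 mm. Behind them two rails 75 mm apart inside, 120 mm outside, 16 mm high, x = 14 to 112 mm. The plate slides on the bench itself.
- jig_stop (a point): middle of the end stop's face that the plate's front edge comes up against, 93 mm along the jig's x from its origin, 8 mm above the bench (the stop is 16 mm high)
- jig_bush_bar (a point): middle of the top of the dark bush bar that bridges the rails at x = 51 to 79 mm in the jig's frame; its underside is 16 mm and its top 28 mm above the bench (bushes and screws to 33 mm). The plate passes under it.
- latch_pivot (a point): axis of the swing latch on the left guide post, jig frame x = 0, y = +48 mm; this point is 22 mm above the bench. Latch bar: 14 mm wide, 124 mm long from here, 18 to 26 mm above the bench. Pivot nut to 34 mm. When shut the bar lies across the gap over both posts, against a 28 mm high stop block beside the right post.
- latch (a joint): angle of the latch about its upright pivot, rad: 0 = shut; grows as it opens, swinging towards the robot and on to the left. Bar direction from the pivot in the jig's frame: (-sin, -cos). Starts at 2.05 to 2.5; friction of 0.06 N m holds it. A 14 mm stud hangs from the bar 48 mm from the pivot, to 4 mm above the bench: when shut it stands 2 mm behind the rear edge of a plate that is home.
- latch_knob (a point): middle of the black knob, up to 16 mm round, that stands upright on the bar 114 mm from the pivot, from 26 to 56 mm above the bench; this point is at 43 mm. Push it sideways to swing the latch.
- hex_key: black L-shaped hex key, 33 x 95 x 8 mm, lying flat right of the jig (origin: centre of its underside); to be left alone
- bearing: steel ball bearing, 52 mm across, 16 mm high, lying flat right of the jig beyond the hex key (origin: centre of its underside); to be left alone
- bolt: steel hexagon bolt, 26 mm across the head, standing 70 mm tall on its head beyond the end stop (origin: centre of its underside); to be left alone
- nut: steel hexagon nut, 30 mm across, 18 mm high, beside the bolt (origin: centre of its underside); to be left alone
- marker: marker pen, 17 mm thick, 130 mm long, lying left of the jig (origin: centre of its underside); to be left alone
- tape_measure: yellow tape measure, 38 x 84 x 66 mm, standing near the front edge of the bench (origin: centre of its underside); to be left alone
- screwdriver: screwdriver with a yellow handle, 29 mm thick, 179 mm long, lying at the far left of the jig (origin: centre of its underside); to be left alone
Not all that is in view belongs to the job. Leave any green or turquoise look-alike of the plate alone.

How it is judged:
By the outcome, as a careful person would: the job done as asked, in the order asked, and still so for the second after the job is handed in, with the robot touching nothing.
It also fails if it takes over 64 s, if anything falls off the work surface, if the arm or the gripper's body presses on something with over 40 N, if the wrist force passes 120 N, or if a joint passes its speed limit or range.

## Working session

There is one attempt and no reset: what is moved stays moved. The work goes in short steps, Python scripts to look and compute and a shell command to move; the robot and the scene stay as the last step left them, time stands still between calls to the robot, and variables do not carry over. Pictures are saved under pics/ and viewed, on a budget of 10 in all, crops included, one or two more only if the job needs it, and the job is handed in when it is done.

```bash
ls; mkdir -p pics; python3 - <<'E'
from bench import robot
import cv2
print(robot.read_state())
for n in("top","side"):
    p,d=robot.camera(n); cv2.imwrite(f"pics/{n}0.png",p[:,:,::-1]); print(n,robot.camera_params(n), (d>0).mean())
E
```

```text
pics
{'time_s': 0.0, 'joint_pos': array([ 0.99989991,  0.47778976,  0.02236954,  1.55642642, -0.01147389,
        1.10931488, -0.08308992]), 'qd': array([-4.29746933e-05,  5.05726311e-04,  2.34317924e-04, -8.38810602e-05,
        4.15290098e-04,  1.00331060e-03,  5.42716292e-05]), 'tau': array([-2.75790228e-06, -5.82853675e+01,  1.53467283e+00, -2.72610676e+01,
       -5.42802375e-02,  1.70238479e-02,  1.80708771e-04]), 'eef_pos': array([ 0.30122521, -0.60375828,  0.40369953]), 'ee_rot': array([-3.05618362e+00, -7.20121637e-01,  9.10109235e-04]), 'force': array([-0.54921602,  0.55953366, -0.04559681]), 'ft_torque': array([-0.00466134, -0.00070909, -0.06643201]), 'finger_gap': 0.9995756471397291}
top {'camera_matrix': array([[443.3005847 ,   0.        , 254.14798964],
       [  0.        , 443.3005847 , 195.24973602],
       [  0.        ,   0.        ,   1.        ]]), 'origin': array([0.27927286, 0.19941687, 1.1445096 ]), 'attitude': array([ 0.1683151 , -0.18237333, -1.61051114])} 0.99615478515625
side {'camera_matrix': array([[397.10581267,   0.        , 245.55179717],
       [  0.        , 397.10581267, 195.25698731],
       [  0.        ,   0.        ,   1.        ]]), 'origin': array([0.10987932, 1.05688034, 0.43840263]), 'attitude': array([ 0.36544675, -1.52831923, -2.3011043 ])} 0.9960784912109375
```

```bash
python3 -c "
import cv2
for n in('top','side'):
    cv2.imwrite(f'pics/{n}0b.png',cv2.resize(cv2.imread(f'pics/{n}0.png'),(800,600),interpolation=cv2.INTER_CUBIC))"
```

```text
(no output)
```

View pics/top0b.png

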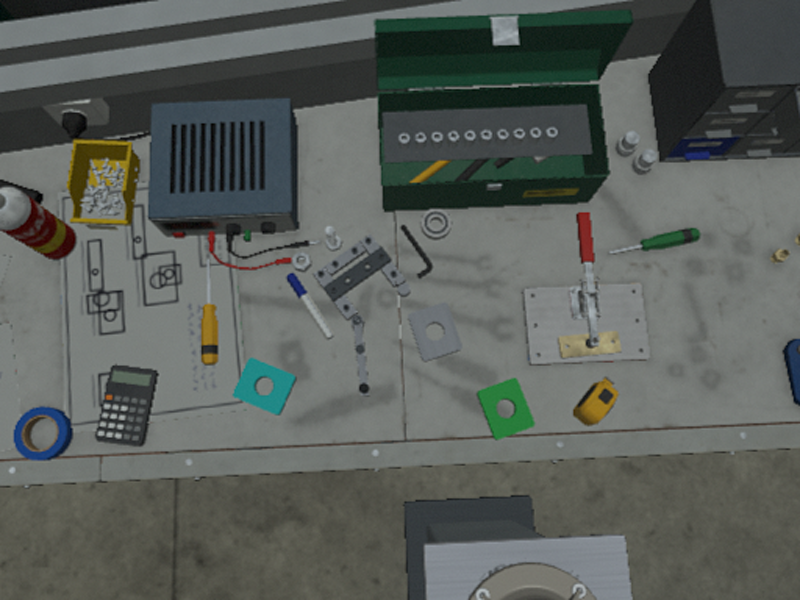

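View pics/side0b.png

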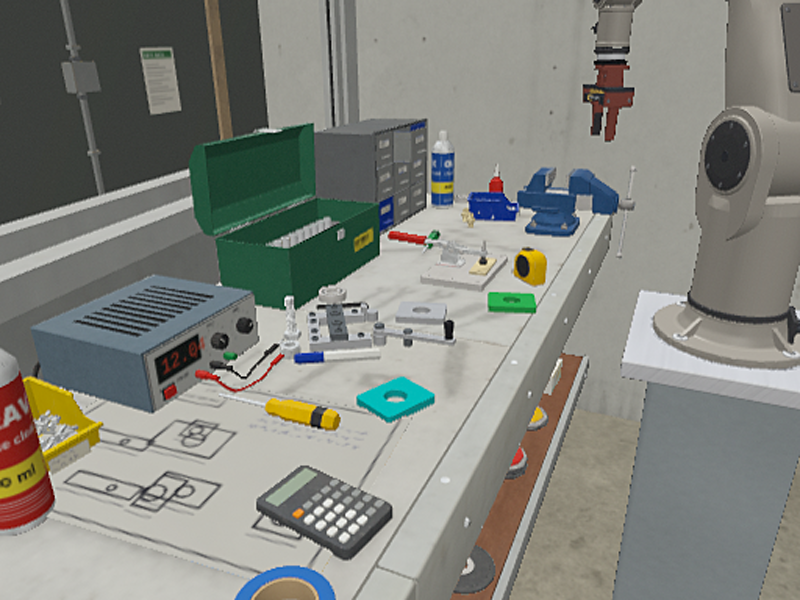

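The work plate is the grey bored square at (435,332). The turquoise (265,386) and green (507,408) squares are the look-alikes; only the grey steel one fits "steel, before the mouth, a little to the right". I'll confirm in one crop.

```bash
cat > h.py <<'E'
import numpy as np, cv2
from scipy.spatial.transform import Rotation as R
from bench import robot
def ray(cam,uv):
    c=robot.camera_params(cam);K=c['camera_matrix'];uv=np.atleast_2d(uv).astype(float)
    d=np.c_[(uv[:,0]-K[0,2])/K[0,0],-(uv[:,1]-K[1,2])/K[1,1],-np.ones(len(uv))]
    return c['origin'],R.from_rotvec(c['attitude']).apply(d)
def plane(cam,uv,z):
    o,d=ray(cam,uv); return o+d*((z-o[2])/d[:,2])[:,None]
def proj(cam,P):
    c=robot.camera_params(cam);K=c['camera_matrix']
    q=R.from_rotvec(c['attitude']).inv().apply(np.atleast_2d(P)-c['origin'])
    return np.c_[K[0,2]+K[0,0]*q[:,0]/-q[:,2],K[1,2]-K[1,1]*q[:,1]/-q[:,2]]
E
python3 - <<'E'
import cv2
a=cv2.imread('pics/top0.png')[140:260,185:335]
cv2.imwrite('pics/c1.png',cv2.resize(a,(750,600),interpolation=cv2.INTER_CUBIC))
E
```

```text
(no output)
```

View pics/c1.png

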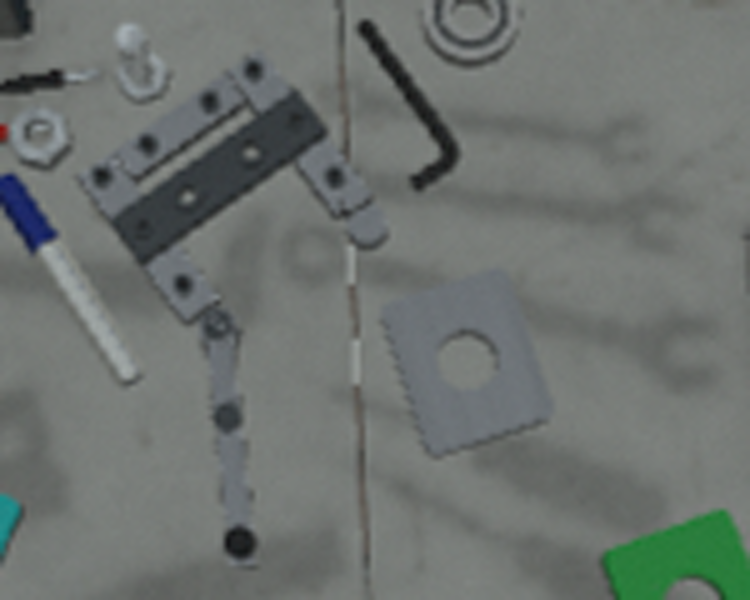

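```bash
cat >> h.py <<'E'
def n(c): return (np.atleast_2d(c)+.5)/5-.5+[185,140]   # crop px -> native px
def quad(mask):
    cs=cv2.findContours(mask,cv2.RETR_EXTERNAL,cv2.CHAIN_APPROX_NONE)[0]
    return max(cs,key=cv2.contourArea)
def platepose(img,z=.012):
    """grey plate: bluish light grey blob nearest to ROI"""
    pass
E
python3 - <<'E'
from h import *
a=cv2.imread('pics/top0.png')
S=plane('top',n([[335,177],[183,285],[254,68],[102,176]]),.017)[:,:2]
yv=(S[1]-S[0])+(S[3]-S[2]); xv=(S[2]-S[0])+(S[3]-S[1])
print('screws',S.round(4).tolist(),'mid',S.mean(0),'ang y->',np.degrees(np.arctan2(-yv[0],yv[1])),'ang x',np.degrees(np.arctan2(xv[1],xv[0])))
piv=plane('top',n([218,325]),.034)[0,:2];post=plane('top',n([370,230]),.0175)[0,:2]
print('piv',piv,'post',post,'bar',plane('top',n([222,177]),.028)[0])
print('knob',plane('top',n([240,542]),.056)[0],'stud',plane('top',n([228,416]),.027)[0])
# bar contour
b=cv2.resize(a[140:260,185:335],(750,600),interpolation=cv2.INTER_CUBIC).astype(int)
m=((b.max(2)<85)).astype(np.uint8); m=cv2.morphologyEx(m,cv2.MORPH_OPEN,np.ones((15,15)))
c=quad(m); P=plane('top',n(c[:,0]),.028)[:,:2]
r=cv2.minAreaRect((P*1000).astype(np.float32)); print('barrect',r)
print('plate px',b[380,420],b[300,480],'bench',b[500,420],b[300,560],b[250,420])
hsv=b[:,:,0]-b[:,:,2]
m=((hsv>0)&(b[:,:,1]>105)).astype(np.uint8); m[:, :378]=0;m[:262]=0; m[465:]=0
m=cv2.morphologyEx(m,cv2.MORPH_OPEN,np.ones((9,9)))
c=quad(m); P=plane('top',n(c[:,0]),.012)[:,:2]
print('plate',cv2.minAreaRect((P*1000).astype(np.float32)),cv2.contourArea((P*1000).astype(np.float32)))
print('manual plate',plane('top',n([[380,308],[505,270],[553,412],[435,457],[468,359]]),.012)[:,:2].round(4).tolist())
E
```

```text
screws [[0.5883, 0.1874], [0.5337, 0.2692], [0.6504, 0.2277], [0.5945, 0.3099]] mid [0.59173283 0.24853397] ang y-> 33.94345976104954 ang x 33.42979234187626
piv [0.50813174 0.25088568] post [0.55856872 0.17037466] bar [0.58800579 0.24636028 0.028     ]
knob [0.39461824 0.24284246 0.056     ] stud [0.46204447 0.24775403 0.027     ]
barrect ((588.5586547851562, 248.201904296875), (33.999473571777344, 121.59638214111328), 32.924354553222656)
plate px [118 114 109] [118 114 109] bench [106 109 106] [115 118 115] [121 126 121]
plate ((489.992431640625, 123.1637954711914), (90.53482055664062, 74.1805191040039), 16.631282806396484) 5924.934942872846
manual plate [[0.5178, 0.1671], [0.5351, 0.1006], [0.4587, 0.0805], [0.4382, 0.1428], [0.4886, 0.1228]]
```

```bash
cat >> h.py <<'E'
O=np.array([.5344,.2112]);A=np.radians(33.5)
Rj=np.array([[np.cos(A),-np.sin(A)],[np.sin(A),np.cos(A)]])
def w(p): return O+Rj@(np.array(p)/1000)
def j(p): return ((np.atleast_2d(p)[:,:2]-O)@Rj*1000).round(1)
def go(xy,tipz=None,yaw=None):
    """print tool-frame deltas (cm) to put tool axis at world xy, tips at tipz mm; yaw of tool x, deg"""
    s=robot.read_state();p=s['eef_pos'];M=R.from_rotvec(s['ee_rot']).as_matrix()
    cy=np.degrees(np.arctan2(M[1,0],M[0,0]))
    z=p[2] if tipz is None else tipz/1000+.182
    d=M.T@(np.r_[xy,z]-p)*100
    print('t',round(s['time_s'],2),'pos',p.round(4),'jig',j(p[:2]),'tipz',round((p[2]-.182)*1000,1),'yaw',cy.round(2),'j7',s['joint_pos'][6].round(2),'F',s['force'].round(1))
    print('delta cm',d.round(2), 'rz', None if yaw is None else round((cy-yaw+180)%360-180,1))
E
python3 - <<'E'
from h import *
print('green',j(plane('top',n([[603,552],[725,512]]),.012)))
print('hexkey',j(plane('top',n([[415,187],[455,155],[365,25]]),.004)))
print('plate',j(plane('top',n([[380,308],[505,270],[553,412],[435,457],[468,359]]),.012)))
print('stud',j([[.462,.2477]]),'toolbox',plane('top',[[246,133],[386,131]],0))
go(w([-90,-125]),100,123.5)
E
```

```text
green [[-207.6  -43.9]
 [-228.4 -106.8]]
hexkey [[   5.1  -82.8]
 [   6.7 -110.7]
 [  93.9 -115.1]]
plate [[ -38.2  -27.6]
 [ -60.5  -92.6]
 [-135.2  -67.2]
 [-118.    -3.9]
 [ -87.   -48.4]]
stud [[-40.2  70.4]] toolbox [[ 0.71244004  0.19697975  0.        ]
 [ 0.70058764 -0.18636705  0.        ]]
t 0.1 pos [ 0.3013 -0.6038  0.4038] jig [[-644.2 -550.9]] tipz 221.8 yaw 26.52 j7 -0.08 F [ 0.9 -0.6 -0.4]
delta cm [ 49.84 -48.99  12.25] rz -97.0
```

```bash
python3 -m handwheel '[[[2.8,-2.7,0.5,0,0,0,4],[2.8,-2.7,0.5,0,0,0,4],[2.8,-2.7,0.5,0,0,0,4],[2.8,-2.7,0.5,0,0,0,4],[2.8,-2.7,0.5,0,0,0,4],[2.8,-2.7,0.5,0,0,0,4],[2.8,-2.7,0.5,0,0,0,4],[2.8,-2.7,0.5,0,0,0,4],[2.8,-2.7,0.5,0,0,0,4],[2.8,-2.7,0.5,0,0,0,4],[2.8,-2.7,0.5,0,0,0,4],[2.8,-2.7,0.5,0,0,0,4]]]' 20
python3 -m handwheel '[[[2.7,-2.7,0.7,0,0,0,4],[2.7,-2.7,0.7,0,0,0,4],[2.7,-2.7,0.7,0,0,0,4],[2.7,-2.7,0.7,0,0,0,4],[2.7,-2.7,0.7,0,0,0,4],[2.7,-2.7,0.7,0,0,0,4]]]'
python3 -m handwheel '[[[0,0,0,0,0,-7,4],[0,0,0,0,0,-7,4],[0,0,0,0,0,-7,4],[0,0,0,0,0,-7,4],[0,0,0,0,0,-7,4],[0,0,0,0,0,-7,4],[0,0,0,0,0,-7,4],[0,0,0,0,0,-7,4],[0,0,0,0,0,-7,4],[0,0,0,0,0,-7,4],[0,0,0,0,0,-7,4],[0,0,0,0,0,-7,4]]]'
python3 -m handwheel '[[[0,0,0,0,0,-6.5,4],[0,0,0,0,0,-6.5,4],[0,0,0,0,0,0,4]]]'
python3 -c "
from h import *
go(w([-90,-125]),5,123.5)"
```

```text
time_s: 1.1
eef_pos: [0.4574, -0.1623, 0.3444]
ee_rot: [3.058, 0.72, -0.0]
force: [1.2, -0.4, -0.6]
finger_gap: 0.459
time_s: 1.6
eef_pos: [0.5301, 0.0549, 0.3021]
ee_rot: [3.058, 0.72, -0.001]
force: [0.6, -0.2, 1.5]
finger_gap: 0.458
time_s: 2.6
eef_pos: [0.5299, 0.0531, 0.3024]
ee_rot: [-1.782, -2.587, 0.001]
force: [-0.1, 0.2, 0.2]
finger_gap: 0.459
time_s: 2.85
eef_pos: [0.5298, 0.0529, 0.3023]
ee_rot: [-1.481, -2.77, 0.0]
force: [-0.7, -0.6, 0.4]
finger_gap: 0.455
t 2.85 pos [0.5298 0.0529 0.3023] jig [[ -91.2 -129.5]] tipz 120.3 yaw 123.72 j7 0.05 F [-0.7 -0.6  0.4]
delta cm [ 0.44  0.13 11.53] rz 0.2
```

```bash
python3 -m handwheel '[[[0,0,3.8,0,0,0,4],[0,0,3.8,0,0,0,4],[0,0,2.5,0,0,0,4],[0,0,1.4,0,0,0,4],[1,0,0,0,0,0,4],[1,0,0,0,0,0,4],[0.6,0,0,0,0,0,4],[0.6,0,0,0,0,0,4],[0.6,0,0,0,0,0,4],[0.6,0,0,0,0,0,4],[0.6,0,0,0,0,0,4],[0.6,0,0,0,0,0,4]]]'
python3 -m handwheel '[[[0.5,0,0,0,0,0,4],[0.5,0,0,0,0,0,4],[0.5,0,0,0,0,0,4],[0.4,0,0,0,0,0,4],[0.3,0,0,0,0,0,4],[0.2,0,0,0,0,0,4],[0.2,0,0,0,0,0,4],[0,0,0,0,0,0,4]]]'
python3 -c "
from h import *
go(w([-90,-45]),5,123.5)
p,d=robot.camera('top');cv2.imwrite('pics/top1.png',p[:,:,::-1])
p,d=robot.camera('side');cv2.imwrite('pics/side1.png',p[:,:,::-1])
cv2.imwrite('pics/c2.png',cv2.resize(cv2.imread('pics/top1.png')[140:260,185:335],(750,600),interpolation=cv2.INTER_CUBIC))"
```

```text
time_s: 3.85
eef_pos: [0.4997, 0.1002, 0.1885]
ee_rot: [1.487, 2.765, 0.002]
force: [2.6, -2.1, 1.7]
finger_gap: 0.453
time_s: 4.52
eef_pos: [0.4844, 0.1218, 0.1876]
ee_rot: [-1.486, -2.767, 0.001]
force: [1.3, -2.5, 2.9]
finger_gap: 0.457
t 4.52 pos [0.4844 0.1218 0.1876] jig [[-91.1 -47. ]] tipz 5.6 yaw 123.53 j7 -0.26 F [ 1.3 -2.5  2.9]
delta cm [0.2  0.11 0.06] rz 0.0
```

View pics/c2.png

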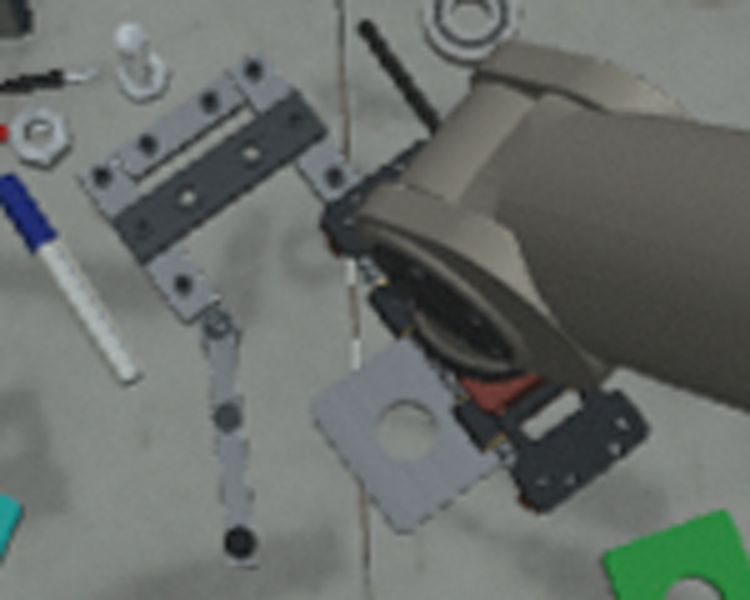

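```bash
python3 -c "
from h import *
q=j(plane('top',n([[312,405],[405,532],[403,338],[500,455],[407,432]]),.012));print(q)
d=q[0]-q[1];e=q[2]-q[3];print(np.degrees(np.arctan2(d[1],d[0])),np.degrees(np.arctan2(e[1],e[0])))"
```

```text
[[-5.870e+01  3.120e+01]
 [-1.398e+02  3.150e+01]
 [-5.810e+01 -2.780e+01]
 [-1.369e+02 -3.160e+01]
 [-9.900e+01 -1.000e-01]]
-0.21194396366507792 2.7608556536015203
```

```bash
python3 -m handwheel '[[[-1.5,0,0,0,0,0,4],[-1.5,0,-2,0,0,0,4],[0,0,-3.5,0,0,7,4],[0,0,0,0,0,7,4],[0,0,0,0,0,7,4],[0,0,0,0,0,7,4],[0,0,0,0,0,7,4],[0,0,0,0,0,7,4],[0,0,0,0,0,7,4],[0,0,0,0,0,7,4],[0,0,0,0,0,7,4],[0,0,0,0,0,7,4]]]'
python3 -m handwheel '[[[0,0,0,0,0,7,4],[0,0,0,0,0,7,4],[0,0,0,0,0,6,4],[0,0,0,0,0,0,4]]]'
python3 -c "
from h import *
go(w([-168,0]),5,33.5)"
```

```text
time_s: 5.62
eef_pos: [0.5004, 0.0973, 0.2419]
ee_rot: [-2.807, -1.406, 0.002]
force: [1.0, 0.6, -0.4]
finger_gap: 0.454
time_s: 5.95
eef_pos: [0.5004, 0.0974, 0.242]
ee_rot: [-3.008, -0.902, 0.002]
force: [0.2, -0.1, 0.7]
finger_gap: 0.456
t 5.95 pos [0.5004 0.0974 0.242 ] jig [[-91.1 -76.1]] tipz 60.0 yaw 33.37 j7 -1.45 F [ 0.2 -0.1  0.7]
delta cm [-7.7  -7.59  5.52] rz -0.1
```

```bash
python3 -m handwheel '[[[-2.3,-2.5,0,0,0,0,4],[-2.3,-2.5,0,0,0,0,4],[-2.3,-2.6,0,0,0,0,4],[0,0,0,0,0,0,4],[0,0,2.5,0,0,0,4],[0,0,0,0,0,0,4]]]'
python3 -c "
from h import *
go(w([-160,0]),5,33.5);print(robot.read_state()['joint_pos'].round(3),j([[.412,.12]]))"
```

```text
time_s: 6.45
eef_pos: [0.4003, 0.1219, 0.2155]
ee_rot: [-3.006, -0.912, 0.006]
force: [-1.0, -0.3, -1.2]
finger_gap: 0.454
t 6.45 pos [0.4003 0.1219 0.2155] jig [[-161.1   -0.4]] tipz 33.5 yaw 33.77 j7 -1.61 F [-1.  -0.3 -1.2]
delta cm [ 0.12 -0.04  2.85] rz 0.3
[-0.239  0.388 -0.239  2.279  0.188  0.495 -1.608] [[-152.4   -8.5]]
```

```bash
python3 -m handwheel '[[[0,0,1,0,0,0,4],[0,0,1,0,0,0,4],[0,0,0.8,0,0,0,4],[0,0,0,0,0,0,4]]]'
python3 -c "
from h import *
go(w([-160,0]),5,33.5);print(robot.read_state()['joint_pos'].round(3))
p,d=robot.camera('side');cv2.imwrite('pics/side2.png',p[:,:,::-1])
cv2.imwrite('pics/c3.png',cv2.resize(cv2.imread('pics/side2.png')[150:290,170:345],(750,600),interpolation=cv2.INTER_CUBIC))"
```

```text
time_s: 6.78
eef_pos: [0.4015, 0.1217, 0.1887]
ee_rot: [-3.008, -0.908, 0.004]
force: [-0.7, -1.1, 0.3]
finger_gap: 0.453
t 6.78 pos [0.4015 0.1217 0.1887] jig [[-160.2   -1.3]] tipz 6.7 yaw 33.59 j7 -1.64 F [-0.7 -1.1  0.3]
delta cm [ 0.02 -0.13  0.17] rz 0.1
[-0.263  0.447 -0.212  2.288  0.22   0.427 -1.64 ]
```

View pics/c3.png

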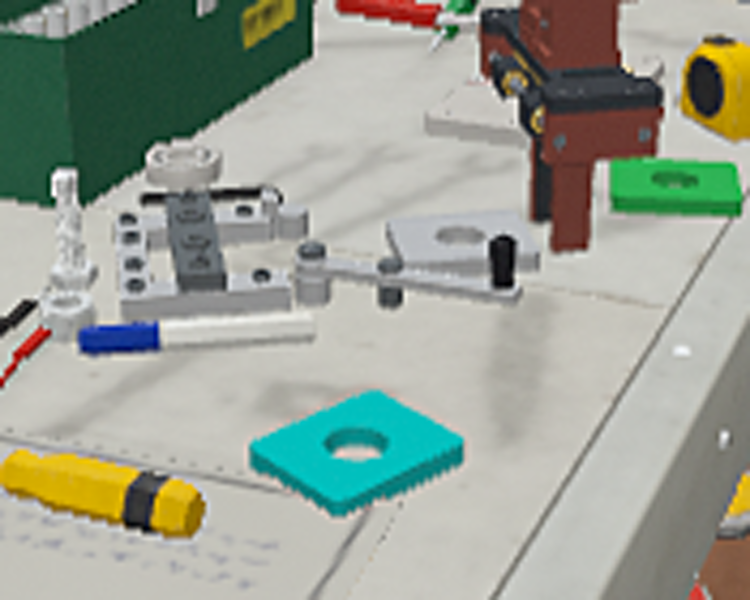

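```bash
python3 -m handwheel '[[[0,-0.1,0.1,0,0,0,3.2],[0,0,0,0,0,0,3.2],[0.6,0,0,0,0,0,3.2],[0.6,0,0,0,0,0,3.2],[0.6,0,0,0,0,0,3.2],[0.6,0,0,0,0,0,3.2],[0.6,0,0,0,0,0,3.2],[0.5,0,0,0,0,0,3.2],[0.4,0,0,0,0,0,3.2],[0.3,0,0,0,0,0,3.2],[0.2,0,0,0,0,0,3.2],[0,0,0,0,0,0,3.2]]]'
python3 -c "
from h import *
go(w([-115,0]),5,33.5)
p,d=robot.camera('top');cv2.imwrite('pics/top3.png',p[:,:,::-1])
cv2.imwrite('pics/c4.png',cv2.resize(cv2.imread('pics/top3.png')[140:260,185:335],(750,600),interpolation=cv2.INTER_CUBIC))"
```

```text
time_s: 7.83
eef_pos: [0.4385, 0.1474, 0.1887]
ee_rot: [-3.008, -0.906, -0.002]
force: [-0.3, 0.3, -0.9]
finger_gap: 0.365
t 7.83 pos [0.4385 0.1474 0.1887] jig [[-115.2   -0.3]] tipz 6.7 yaw 33.53 j7 -1.65 F [-0.3  0.3 -0.9]
delta cm [ 0.02 -0.03  0.17] rz 0.0
```

View pics/c4.png

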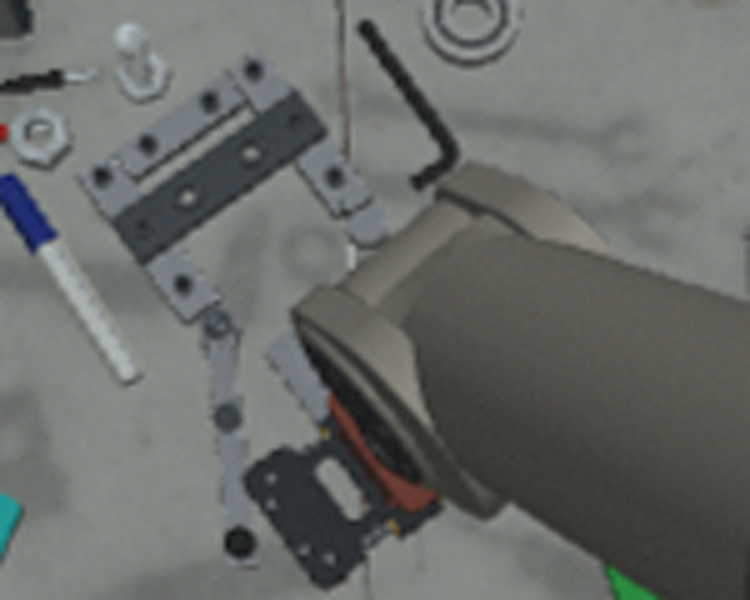

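```bash
python3 -c "
from h import *
print(j(plane('top',n([[265,353],[319,424],[288,330]]),.012)))
print(j(plane('top',n([[300,163],[346,217],[352,215],[391,235]]),.0165)), j(plane('top',n([[148,263],[190,321]]),.016)))"
```

```text
[[-22.2  34.8]
 [-68.9  34.1]
 [-19.3  18. ]]
[[ 49.  -39.3]
 [ 10.9 -41.5]
 [  9.9 -44.7]
 [-10.9 -54.8]] [[52.1 56.6]
 [13.9 56.7]]
```

```bash
python3 -m handwheel '[[[0.4,0,0,0,0,0,3.2],[0.4,0,0,0,0,0,3.2],[0.4,0,0,0,0,0,3.2],[0.4,0,0,0,0,0,3.2]]]'
python3 -m handwheel '[[[0.4,0,0,0,0,0,3.2],[0.4,0,0,0,0,0,3.2],[0.4,0,0,0,0,0,3.2]]]'
python3 -c "
from h import *
go(w([-90,0]),5,33.5)
p,d=robot.camera('top');cv2.imwrite('pics/top4.png',p[:,:,::-1])
cv2.imwrite('pics/c5.png',cv2.resize(cv2.imread('pics/top4.png')[140:260,185:335],(750,600),interpolation=cv2.INTER_CUBIC))"
```

```text
time_s: 8.22
eef_pos: [0.4514, 0.1559, 0.1886]
ee_rot: [3.008, 0.906, -0.0]
force: [-2.2, -0.6, -0.9]
finger_gap: 0.364
time_s: 8.47
eef_pos: [0.4616, 0.1627, 0.1886]
ee_rot: [3.008, 0.906, -0.0]
force: [-3.0, -1.7, 0.4]
finger_gap: 0.363
t 8.47 pos [0.4616 0.1627 0.1886] jig [[-87.4  -0.3]] tipz 6.6 yaw 33.52 j7 -1.65 F [-3.  -1.7  0.4]
delta cm [-0.26 -0.03  0.16] rz 0.0
```

View pics/c5.png

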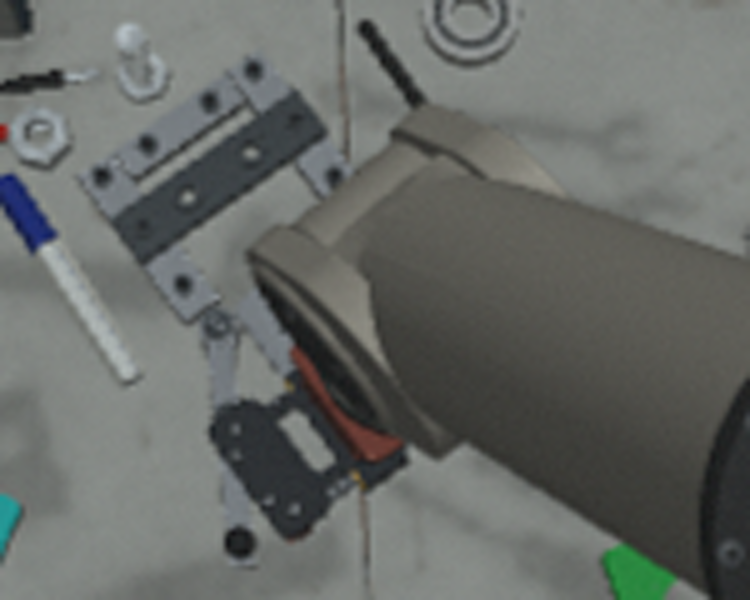

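```bash
python3 -m handwheel '[[[0.4,0,0,0,0,0,3.2],[0.4,0,0,0,0,0,3.2],[0.4,0,0,0,0,0,3.2],[0.4,0,0,0,0,0,3.2]]]'
python3 -m handwheel '[[[0.4,0,0,0,0,0,3.2],[0.4,0,0,0,0,0,3.2],[0.4,0,0,0,0,0,3.2],[0.4,0,0,0,0,0,3.2]]]'
python3 -m handwheel '[[[0.4,0,0,0,0,0,3.2],[0.4,0,0,0,0,0,3.2],[0.4,0,0,0,0,0,3.2],[0.4,0,0,0,0,0,3.2]]]'
python3 -c "
from h import *
go(w([-10,0]),6,33.5)"
```

```text
time_s: 8.85
eef_pos: [0.475, 0.1715, 0.1887]
ee_rot: [-3.008, -0.906, -0.001]
force: [-2.4, -1.0, -0.9]
finger_gap: 0.364
time_s: 9.18
eef_pos: [0.4882, 0.1803, 0.1886]
ee_rot: [3.008, 0.906, -0.001]
force: [-2.4, -2.4, 0.5]
finger_gap: 0.363
time_s: 9.52
eef_pos: [0.5017, 0.1891, 0.1887]
ee_rot: [-3.008, -0.906, -0.0]
force: [-2.2, -2.0, -0.2]
finger_gap: 0.363
t 9.52 pos [0.5017 0.1891 0.1887] jig [[-39.5  -0.3]] tipz 6.7 yaw 33.51 j7 -1.65 F [-2.2 -2.  -0.2]
delta cm [ 2.95 -0.03  0.07] rz 0.0
```

```bash
python3 -m handwheel '[[[0.4,0,0,0,0,0,3.2],[0.4,0,0,0,0,0,3.2],[0.4,0,0,0,0,0,3.2],[0.4,0,0,0,0,0,3.2],[0.4,0,0,0,0,0,3.2],[0.4,0,0,0,0,0,3.2]]]'
python3 -m handwheel '[[[0.2,0,0,0,0,0,3.2],[0.2,0,0,0,0,0,3.2],[0.2,0,0,0,0,0,3.2]]]'
python3 -m handwheel '[[[0.1,0,0,0,0,0,3.2],[0.1,0,0,0,0,0,3.2],[0.1,0,0,0,0,0,3.2]]]'
python3 -c "
from h import *
go(w([-2,0]),6,33.5)"
```

```text
time_s: 10.02
eef_pos: [0.5216, 0.2024, 0.1887]
ee_rot: [3.008, 0.906, -0.0]
force: [-2.1, -1.3, -0.2]
finger_gap: 0.364
time_s: 10.27
eef_pos: [0.5262, 0.2054, 0.1887]
ee_rot: [3.008, 0.905, -0.002]
force: [-3.6, -2.0, 3.3]
finger_gap: 0.362
time_s: 10.52
eef_pos: [0.5288, 0.2071, 0.1887]
ee_rot: [3.008, 0.906, -0.001]
force: [-3.4, -2.8, 2.3]
finger_gap: 0.361
t 10.52 pos [0.5288 0.2071 0.1887] jig [[-7.  -0.3]] tipz 6.7 yaw 33.51 j7 -1.65 F [-3.4 -2.8  2.3]
delta cm [ 0.5  -0.03  0.07] rz 0.0
```

```bash
python3 -m handwheel '[[[0.1,0,0,0,0,0,3.2],[0.1,0,0,0,0,0,3.2]]]'
python3 -m handwheel '[[[0.1,0,0,0,0,0,3.2],[0.1,0,0,0,0,0,3.2]]]'
python3 -m handwheel '[[[0.1,0,0,0,0,0,3.2],[0,0,0,0,0,0,3.2]]]'
```

```text
time_s: 10.68
eef_pos: [0.5305, 0.2081, 0.1887]
ee_rot: [3.008, 0.906, -0.0]
force: [-3.4, -2.0, 2.4]
finger_gap: 0.364
time_s: 10.85
eef_pos: [0.5322, 0.2093, 0.1887]
ee_rot: [3.008, 0.906, -0.0]
force: [-3.5, -1.8, 3.1]
finger_gap: 0.363
time_s: 11.02
eef_pos: [0.5332, 0.21, 0.1887]
ee_rot: [3.008, 0.906, 0.0]
force: [-2.5, -3.1, 2.0]
finger_gap: 0.361
```

```bash
for i in 1 2 3; do :; done; python3 -m handwheel '[[[0.1,0,0,0,0,0,3.2],[0,0,0,0,0,0,3.2]]]'
python3 -m handwheel '[[[0.1,0,0,0,0,0,3.2],[0,0,0,0,0,0,3.2]]]'
python3 -c "
from h import *
go(w([-2,0]),6,33.5)"
```

```text
time_s: 11.18
eef_pos: [0.5335, 0.2102, 0.1886]
ee_rot: [3.008, 0.905, -0.002]
force: [-4.6, -3.4, 4.3]
finger_gap: 0.365
time_s: 11.35
eef_pos: [0.5338, 0.2104, 0.1884]
ee_rot: [3.007, 0.905, -0.005]
force: [-6.6, -4.8, 6.2]
finger_gap: 0.362
t 11.35 pos [0.5338 0.2104 0.1884] jig [[-1.  -0.4]] tipz 6.4 yaw 33.5 j7 -1.65 F [-6.6 -4.8  6.2]
delta cm [-0.1  -0.04  0.05] rz 0.0
```

```bash
python3 -m handwheel '[[[0.1,0,0,0,0,0,3.2],[0.1,0,0,0,0,0,3.2],[0,0,0,0,0,0,3.2]]]'
python3 -m handwheel '[[[-0.6,0,0,0,0,0,3.2],[-1,0,0,0,0,0,3.2],[-1,0,0,0,0,0,3.2],[-1,0,-1,0,0,0,3.2],[0,0,-3.5,0,0,0,3.2],[0,0,-2,0,0,0,3.2],[0,0,0,0,0,0,3.2]]]'
python3 -c "
from h import *
a=np.radians(119.5);k=np.array([0,48])+114*np.array([-np.sin(a),-np.cos(a)])
print(k);go(w(k),70,4)
p,d=robot.camera('top');cv2.imwrite('pics/top6.png',p[:,:,::-1])
cv2.imwrite('pics/c6.png',cv2.resize(cv2.imread('pics/top6.png')[140:260,185:335],(750,600),interpolation=cv2.INTER_CUBIC))"
```

```text
time_s: 11.6
eef_pos: [0.5344, 0.2108, 0.1881]
ee_rot: [3.006, 0.905, -0.011]
force: [-11.1, -5.8, 10.0]
finger_gap: 0.364
time_s: 12.18
eef_pos: [0.5076, 0.1928, 0.2578]
ee_rot: [-3.007, -0.905, -0.013]
force: [0.7, 0.8, -0.5]
finger_gap: 0.363
[-99.22054934 104.13628585]
t 12.18 pos [0.5076 0.1928 0.2578] jig [[-32.5  -0.5]] tipz 75.8 yaw 33.5 j7 -1.61 F [ 0.7  0.8 -0.5]
delta cm [ -6.68 -10.47   0.51] rz 29.5
```

```bash
python3 -m handwheel '[[[-2,-3.2,0,0,0,0,5],[-2,-3.2,0,0,0,0,5],[-2,-3.2,0,0,0,0,5],[-0.7,-0.9,0,0,0,0,5],[0,0,0,0,0,7,5],[0,0,0,0,0,7,5],[0,0,0,0,0,7,5],[0,0,0,0,0,7,5],[0,0,0,0,0,1.5,5],[0,0,0,0,0,0,5]]]'
python3 -c "
from h import *
a=np.radians(119.5);k=np.array([0,48])+114*np.array([-np.sin(a),-np.cos(a)])
go(w(k),35,4)
p,d=robot.camera('top');cv2.imwrite('pics/top7.png',p[:,:,::-1])
p,d=robot.camera('side');cv2.imwrite('pics/side7.png',p[:,:,::-1])
a=cv2.resize(cv2.imread('pics/top7.png')[140:260,185:335],(400,320),interpolation=cv2.INTER_CUBIC)
b=cv2.resize(cv2.imread('pics/side7.png')[150:290,170:345],(400,320),interpolation=cv2.INTER_CUBIC)
cv2.imwrite('pics/c7.png',np.hstack([a,b]))"
```

```text
time_s: 13.07
eef_pos: [0.3924, 0.2426, 0.253]
ee_rot: [3.139, 0.113, -0.0]
force: [-0.5, -0.0, -0.3]
finger_gap: 0.563
t 13.07 pos [0.3924 0.2426 0.253 ] jig [[-101.1  104.5]] tipz 71.0 yaw 4.11 j7 -2.28 F [-0.5 -0.  -0.3]
delta cm [ 0.19 -0.06  3.6 ] rz 0.1
```

View pics/c7.png

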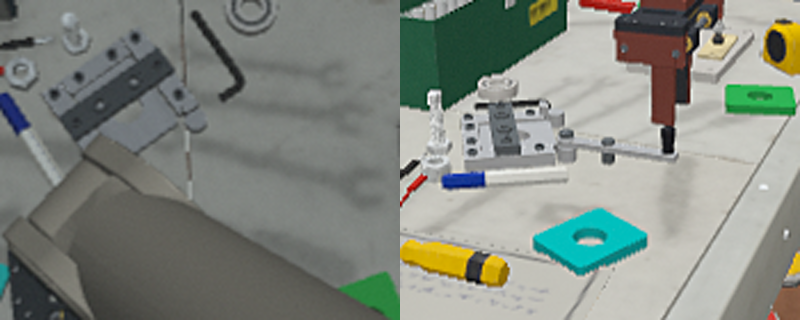

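```bash
python3 -m handwheel '[[[0.1,0,1.8,0,0,0,5],[0.1,0,1.8,0,0,0,5],[0,0,0,0,0,0,3],[0,0,0,0,0,0,3],[0,0,0,0,0,0,3],[0.06,1.19,0,0,0,-6,3],[0.06,1.19,0,0,0,-6,3],[0.06,1.19,0,0,0,-6,3],[0.06,1.19,0,0,0,-6,3],[0.06,1.19,0,0,0,-6,3],[0.06,1.19,0,0,0,-6,3],[0,0,0,0,0,0,3]]]'
python3 -c "
from h import *
a=np.radians(83.5);k=np.array([0,48])+114*np.array([-np.sin(a),-np.cos(a)])
go(w(k),35,40)"
```

```text
time_s: 14.17
eef_pos: [0.4221, 0.1759, 0.2186]
ee_rot: [2.951, 1.076, 0.003]
force: [0.7, 0.1, -0.3]
finger_gap: 0.341
t 14.17 pos [0.4221 0.1759 0.2186] jig [[-113.1   32.5]] tipz 36.6 yaw 40.06 j7 -1.63 F [ 0.7  0.1 -0.3]
delta cm [ 0.01 -0.26  0.16] rz 0.1
```

```bash
python3 -m handwheel '[[[0.06,1.19,0,0,0,-6,3],[0.06,1.19,0,0,0,-6,3],[0.06,1.19,0,0,0,-6,3],[0.06,1.19,0,0,0,-6,3],[0.06,1.19,0,0,0,-6,3],[0.06,1.19,0,0,0,-6,3],[0.06,1.19,0,0,0,-6,3],[0.06,1.19,0,0,0,-6,3],[0.06,1.19,0,0,0,-6,3],[0.06,1.19,0,0,0,-6,3],[0,0,0,0,0,0,3]]]'
python3 -c "
from h import *
a=np.radians(23.5);k=np.array([0,48])+114*np.array([-np.sin(a),-np.cos(a)])
go(w(k),35,100)
p,d=robot.camera('side');cv2.imwrite('pics/side8.png',p[:,:,::-1])
b=cv2.resize(cv2.imread('pics/side8.png')[150:290,170:345],(750,600),interpolation=cv2.INTER_CUBIC)
cv2.imwrite('pics/c8.png',b)"
```

```text
time_s: 15.08
eef_pos: [0.5294, 0.1389, 0.2184]
ee_rot: [2.019, 2.406, 0.004]
force: [-0.9, 1.0, -0.8]
finger_gap: 0.338
t 15.08 pos [0.5294 0.1389 0.2184] jig [[-44.  -57.5]] tipz 36.4 yaw 99.99 j7 -0.59 F [-0.9  1.  -0.8]
delta cm [ 0.03 -0.17  0.14] rz -0.0
```

View pics/c8.png

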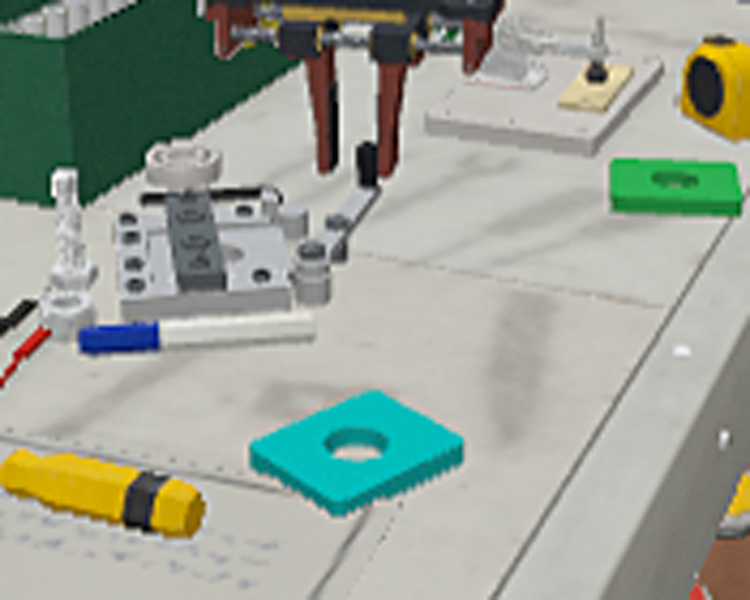

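```bash
python3 -m handwheel '[[[0.06,1.19,0,0,0,-6,3],[0.06,1.19,0,0,0,-6,3],[0.04,0.8,0,0,0,-4,3],[0.03,0.6,0,0,0,-3,3],[0.02,0.4,0,0,0,-2,3],[0.02,0.4,0,0,0,-2,3],[0,0,0,0,0,0,3]]]'
python3 -m handwheel '[[[0,0.2,0,0,0,0,3],[0,0.2,0,0,0,0,3],[0,0.2,0,0,0,0,3],[0,0,0,0,0,0,3]]]'
python3 -c "
from h import *
go(w([0,-66]),35,123.5)"
```

```text
time_s: 15.72
eef_pos: [0.5692, 0.1564, 0.2179]
ee_rot: [-1.502, -2.759, 0.0]
force: [-0.0, 0.9, 0.6]
finger_gap: 0.34
time_s: 16.05
eef_pos: [0.5748, 0.1593, 0.2178]
ee_rot: [1.5, 2.76, 0.0]
force: [-0.6, -0.5, 0.6]
finger_gap: 0.343
t 16.05 pos [0.5748 0.1593 0.2178] jig [[  5.1 -65.6]] tipz 35.8 yaw 122.96 j7 -0.24 F [-0.6 -0.5  0.6]
delta cm [-0.04 -0.5   0.08] rz -0.5
```

```bash
python3 -m handwheel '[[[0,0.1,0,0,0,0,3],[0,0.1,0,0,0,0,3],[0,0,0,0,0,0,3]]]'
python3 -m handwheel '[[[0,0.1,0,0,0,0,3],[0,0.1,0,0,0,0,3],[0,0,0,0,0,0,3]]]'
python3 -m handwheel '[[[0,0.1,0,0,0,0,3],[0,0,0,0,0,0,3]]]'
```

```text
time_s: 16.3
eef_pos: [0.5766, 0.1601, 0.2177]
ee_rot: [1.499, 2.761, 0.0]
force: [-0.4, -0.1, -0.1]
finger_gap: 0.338
time_s: 16.55
eef_pos: [0.578, 0.161, 0.2175]
ee_rot: [-1.499, -2.761, 0.001]
force: [-1.2, -0.7, 0.6]
finger_gap: 0.34
time_s: 16.72
eef_pos: [0.5784, 0.1612, 0.2174]
ee_rot: [-1.498, -2.76, 0.004]
force: [-4.3, -3.5, 3.4]
finger_gap: 0.343
```

```bash
python3 -m handwheel '[[[0,0.1,0,0,0,0,3],[0,0.1,0,0,0,0,3],[0,0,0,0,0,0,3]]]'
python3 -m handwheel '[[[0,-0.6,0,0,0,0,3],[0,0,-3,0,0,0,3],[0,0,-3,0,0,0,3],[0,0,-3,0,0,0,3],[3,-3,0,0,0,0,3],[0,-3.8,0,0,0,0,3],[0,-3.8,0,0,0,0,3],[0,-3.8,0,0,0,0,3],[0,0,0,0,0,0,3]]]'
python3 -c "
from h import *
go(w([0,-66]),100,123.5)
for c in('top','side'):
    p,d=robot.camera(c);cv2.imwrite(f'pics/{c}9.png',p[:,:,::-1])
a=cv2.resize(cv2.imread('pics/top9.png')[150:240,190:290],(400,360),interpolation=cv2.INTER_CUBIC)
b=cv2.resize(cv2.imread('pics/side9.png')[180:250,185:285],(400,360),interpolation=cv2.INTER_CUBIC)
cv2.imwrite('pics/c9.png',np.hstack([a,b]))"
```

```text
time_s: 16.97
eef_pos: [0.5791, 0.1617, 0.2171]
ee_rot: [-1.498, -2.759, 0.009]
force: [-8.3, -5.0, 6.6]
finger_gap: 0.339
time_s: 17.72
eef_pos: [0.4338, 0.1026, 0.3063]
ee_rot: [-1.499, -2.759, 0.011]
force: [-1.6, 0.5, -0.9]
finger_gap: 0.34
t 17.72 pos [0.4338 0.1026 0.3063] jig [[-143.9  -35. ]] tipz 124.3 yaw 122.98 j7 -0.11 F [-1.6  0.5 -0.9]
delta cm [-2.96 14.43  2.34] rz -0.5
```

View pics/c9.png

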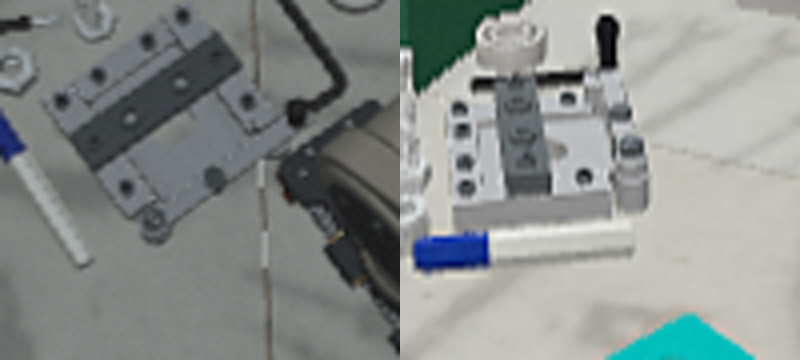

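```bash
python3 -c "
from h import *
k=j(plane('top',[[297/4+190,108/4+150]],.056))[0];p=j(plane('top',[[153/4+190,222/4+150]],.034))[0]
d=k-p;print(k,p,'latch angle',np.arctan2(-d[0],-d[1]))
print(robot.read_state()['force'],robot.sign_off())"
```

```text
[ -0.1 -66.2] [-2.  48.9] latch angle -0.016505885741372742
the job is handed in; nothing more can be done
[1.24912904 0.24058327 0.01992651] None
```

The plate is home in the jig and the latch is shut; I handed the job in at about 18 s of the 64 s.

- **Plate:** I pushed it square from its right side, then pushed its rear edge with two fingertips through the posts and under the bush bar. About 13 N of push built up sideways and it barely moved any further.
- **Latch:** I swung it shut by pushing the knob until it bore on its stop at about 10 N.

**Last checks:**
- The pictures showed the latch across both posts, measured at -0.02 rad (reading error about 0.02), with the stud standing behind the plate. The tools and look-alike plates in view were unmoved, and the gripper was clear of everything.
- I judged the plate home from the rise in force, the shut latch and the picture. I did not measure the gap at the end stop directly.
- A few hand-picked rail edges disagreed with my jig position by 2 to 4 mm across the channel. The screws, posts and pivot agreed with it to about 1 mm, and the plate went in without jamming.

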